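Click the shelf divider into the green stop

ROBOT

A 6-joint arm with a two-finger parallel gripper is mounted at the origin on the work surface. World frame = base frame: x ahead of the robot, y to its left, z up, the work surface at z = 0. Lengths are in m, angles in rad, forces in N, time in s.
With the tool pointing down it reaches from about 0.3 to 0.95 m from the base axis. Payload 3.1 kg.
Tool frame: the origin (TCP) lies at the centre of the arm's flange, where the gripper is bolted on; the fingertips stand 173 mm ahead of it and the grasp point (between the pads) lies 155 mm ahead of it (ctrl.grip_depth is the distance from the TCP to the grasp point, in m); z points along the fingers, y is the line along which they close (so a half turn about z gives the same grasp; the last joint's range is limited). The gripper opens to 85 mm and grips with 20 to 120 N. Pads are 22 mm wide; open, the fingers measure 114 mm over their backs; the gripper's body (76 mm by 85 mm) begins 54 mm behind the grasp point. The pads swing forward as they close: fully open they stand 13 mm farther back than shut.
Start: joints at [1.258, 0.308, 1.634, -0, 1.2, -0.07], TCP at [0.15, 0.607, 0.405] pointing down, gripper open.
Joint ranges: [-3.06, 3.06], [-0.79, 1.96], [0.05, 2.63], [-1.19, 4.34], [0.05, 2.64], [-2.94, 2.94]. Speed limits (rad/s): [2.79, 2.79, 3.14, 3.14, 3.14, 3.14].

INTERFACE

Orientations are given as a rotation vector (axis times angle).
In Python, from cell import ctrl, get_image, calibration gives the robot as it stands.
- The arm moves only by the tool drive_tool, never from a script. Its argument "deltas" is a list of rows, each an object with "hand": the opening, from 0 (shut) to 1 (fully open); "linear": the shift along the tool's x, y, z in units of 200 mm (1.0 is 200 mm), a list of three; "roll": the turn about the tool's z in units of 60 degrees (1.0 is 60 degrees). In form: [{"hand": hand, "linear": [x, y, z], "roll": roll}, ...]. A call has 1 to 20 rows; each row shifts and turns the commanded pose from where the row before left it, along the tool's axes as they then stand; what a row does not reach is not made up. A row lasts 1/8 s, in which the tool goes at most 62.5 mm and 10.7 degrees, less where a joint would pass 70% of its speed; a pose out of reach is approached as far as the arm can. A call with a number of a shift or a turn outside -1 to 1 is refused whole. A call with a gripper value outside its range is refused whole. The fingers move at their own pace and stop on an object; "newtons" is the grip in N (left out, the last holds). Time passes only in rows, so rows that do not move let the fingers close. It gives the time, the measured TCP pose, the force, the opening and the grip force at its end, in the units of the state.
- ctrl.state(): the state, without advancing time (a new reading comes with each control period).
- get_image(name): name is "side" or "top"; returns the picture (420x560x3 uint8, red, green, blue); there is no depth.
- calibration(name): a dict with "intrinsics" (3x3 intrinsics, pixels), "k1" (the pictures are not rectified: a ray, as slopes to the right and down, at radius r is drawn at 1 + k1 r^2 times it, then the intrinsics apply), "R" (3x3) and "t" (3): a world point X has camera coordinates R X + t. Camera axes: x right, y down, z forward; pixel columns grow to the right and rows downward; lengths in m; the calibration is good to about 2 mm. A picture is of the moment at which its call begins. calibration takes no time and is no camera call.
- ctrl.sign_off(): hands the job in; it is judged then, once.
The state is a dict: "clock": time; "joints": joint angles; "joint_velocities": joint speeds; "joint_efforts": joint torques, N m; "eef_pos": TCP position; "ee_rot": TCP orientation; "ft_force": force on the tool from outside, world axes, zero at the start; "moment": the same for the moment, N m; "width": finger opening in m; "grasp_force": force on a finger pad.
Only numpy, scipy, OpenCV 4.12 (cv2) and the standard library are available. Lean on these libraries where they do the work, as an engineer would, in place of code of your own. Each camera call takes 0.05 s, during which the arm holds its last target. There are 200 camera calls.

TASK

The toy shelf is being re-spaced: push the orange shelf divider along its rail until it clicks into the green stop and stays there, then draw the hand back from it. Only push it from the side, without pinching it; keep it out of the grey stop and leave the toys around it where they are.

Things in the scene. Friction and masses are not known exactly. Their poses are not given: they have to be found in the camera images.
- rail: low aluminium rail fixed on the deck, 30 mm wide, 20 mm high, 400 mm long, running along its own y axis (x across it, z up); black end caps 26 mm high. Origin: centre of its underside, on the deck. Its place and its yaw (up to about 0.35 rad either way) vary.
- slider: shelf divider, slides along the rail (y) only, 165 mm each way from the middle. Black saddle 46 mm (x) by 44 mm (y), 15 to 38 mm above the deck, carrying an orange block 46 by 28 mm and a clear panel (see the faces). Origin: rail centre line, deck height, mid-block; axes as the rail's. Starts between the stops. Drag about 0.6 N plus 4 N per m/s; stays where left.
- left_face: the +y half of the orange block and of the clear panel; origin and axes as the slider's. Push here to move it to -y: flat face 14 mm from the origin, 46 mm wide (x), from 38 to 93 mm above the deck. The panel (3 mm thick in each half, same heights) runs 65 mm on from the block to the +x side.
- right_face: the -y half of the orange block and panel, the mirror image of left_face; origin and axes as the slider's. Push here to move the divider to +y.
- pin: red sprung pin standing out of the block's top, to 102 mm above the deck; its origin coincides with the slider's while the pin is down and rises about 3 mm on the crests of a stop.
- green_stop: green click stop: two ramps on the rail (to 23 mm) with a notch between; green tabs 36 mm long, 10 mm high, out to 51 mm each side, white line mid-notch. Origin: mid-notch, rail centre line, deck height; axes as the rail's. 85 to 145 mm from the rail's middle, either side. Push: about 4 N from 20 mm before mid-notch, fading to 0 past the crest (6 mm before), 8 to 10 N to push out.
- grey_stop: a grey click stop of the same make on the other half of the rail.
- toy_car: red toy car, 30 x 70 x 31 mm, near side of the rail. Loose; origin: centre of its underside.
- card_game: flat blue card-game box, 65 x 92 x 22 mm, near side of the rail. Loose; origin: centre of its underside.
- blue_box: blue toy box 55 x 110 x 75 mm, far side of the rail. Loose; origin: centre of its underside.
- yellow_box: yellow toy box 55 x 100 x 75 mm, far side of the rail. Loose; origin: centre of its underside.
- red_box: red toy box 55 x 120 x 60 mm, far side of the rail. Loose; origin: centre of its underside.
- putty_jar: yellow and green jar, 56 mm across, 60 mm tall, left of the rail. Loose; origin: centre of its underside.
- game_pawn: blue game pawn, 44 mm across, 72 mm tall, right of the rail. Loose; origin: centre of its underside.
Things that resemble listed ones, but are neither listed nor needed, are in the scene too. Leave any purple look-alike of the green_stop alone.

How it is judged:
By the outcome, as a careful person would: the job done as asked, in the order asked, and still so for the second after the job is handed in, with the robot touching nothing.
It also fails if it takes over 42 s, if anything falls off the work surface, if the arm or the gripper's body presses on something with over 40 N, if the wrist force passes 120 N, or if a joint passes its speed limit or range.

## Working session

There is one attempt and no reset: what is moved stays moved. The work goes in short steps, Python scripts to look and compute and a tool call to move; the robot and the scene stay as the last step left them, time stands still between calls to the robot, and variables do not carry over. Pictures are saved under pics/ and viewed, at most 10 in all, crops included, and the job is handed in when it is done.

Besides the shell and the picture viewer there is one more tool, called after "Emit:" as a command line: name --argument value ..., lists and objects as JSON in quotes. drive_tool: Moves the arm, as the interface text tells. Shifts and turns lie within -1 to 1; 1 stands for 200 mm of shift or 60 degrees of turn. Its arguments: {"type":"object","properties":{"deltas":{"type":"array"},"newtons":{"type":"number"}},"required":["deltas"]}

```bash
mkdir -p pics
cat > h.py <<'E'
import numpy as np, cv2
from cell import ctrl, get_image, calibration
def ray(cam,uv):
    c=calibration(cam);K=np.array(c["intrinsics"]);R=np.array(c["R"]);t=np.array(c["t"])
    d=cv2.undistortPoints(np.array([[uv]],float),K,np.array([c["k1"],0,0,0.]),criteria=(3,50,1e-10)) if False else None
    p=np.linalg.inv(K)@[uv[0],uv[1],1.];q=p[:2].copy()
    for _ in range(30): q=p[:2]/(1+c["k1"]*(q@q))
    return -R.T@t, R.T@np.array([q[0],q[1],1.])
def onz(cam,uv,z):
    o,d=ray(cam,uv); return o+d*(z-o[2])/d[2]
def tri(uv1,uv2,c1="top",c2="side"):
    o1,d1=ray(c1,uv1);o2,d2=ray(c2,uv2);d1/=np.linalg.norm(d1);d2/=np.linalg.norm(d2)
    s=np.linalg.lstsq(np.c_[d1,-d2],o2-o1,rcond=None)[0];a=o1+s[0]*d1;b=o2+s[1]*d2
    return (a+b)/2,np.linalg.norm(a-b)
def proj(cam,X):
    c=calibration(cam);x=np.array(c["R"])@X+c["t"];q=x[:2]/x[2];q=q*(1+c["k1"]*(q@q))
    return (np.array(c["intrinsics"])@[q[0],q[1],1])[:2]
E
python3 - <<'E'
from h import *
for n in("top","side"):
    im=get_image(n);cv2.imwrite(f"pics/{n}0.png",im[:,:,::-1]); c=calibration(n); print(n,-np.array(c["R"]).T@c["t"],c["k1"])
print(ctrl.state())
E
```

```text
top [0.39889483 0.00639471 1.19423706] -0.06321533841930531
side [ 0.12236581 -0.82781744  0.78506227] -0.10655770130945859
{'clock': 0.1, 'joints': array([ 1.25826158e+00,  3.08938644e-01,  1.63508071e+00,  2.28761890e-05,
        1.19974681e+00, -6.96720360e-02]), 'joint_velocities': array([ 0.00015969, -0.0029687 , -0.004512  ,  0.00118914,  0.00062971,
        0.00058532]), 'joint_efforts': array([-2.71763074e-04, -4.16407585e+01, -2.77643484e+01, -2.04450798e-04,
        3.97831929e-03,  1.90185114e-05]), 'eef_pos': array([0.15018574, 0.60627849, 0.40353842]), 'ee_rot': array([-0.3805112 , -3.11802489,  0.00334516]), 'ft_force': array([ 0.10216212, -0.26735731, -0.72148847]), 'moment': array([ 0.02283391,  0.02454314, -0.01356141]), 'grasp_force': 0.0, 'width': 0.08559880194032704}
```

View pics/top0.png

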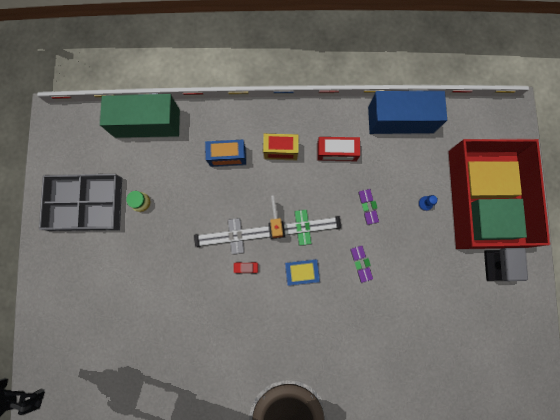

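View pics/side0.png

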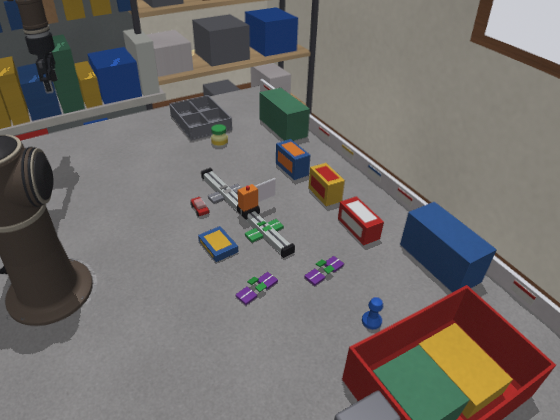

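The top view shows the rail running from (197,240) to (338,222). The divider is at (277,228), the grey stop at (236,236) and the green tabs at (303,227). The side view agrees: divider at (248,198), green stop at (264,230).

These could be taken for the green stop:
- the green tabs on the rail at (303,227)
- the purple look-alikes with green centres at (368,207) and (361,264), both off the rail
- the grey stop at (236,236)

By the description it is the one at (303,227). Next I measure and check it in a crop.

Run:
```python
from h import *
T=cv2.imread("pics/top0.png");S=cv2.imread("pics/side0.png")
def blobs(im,lo,hi,box,mn=15):
    h=cv2.cvtColor(im,cv2.COLOR_BGR2HSV);m=cv2.inRange(h,lo,hi);k=np.zeros_like(m);x0,y0,x1,y1=box;k[y0:y1,x0:x1]=255
    m&=k;n,l,s,c=cv2.connectedComponentsWithStats(m)
    return [(c[i].round(1),s[i].tolist()) for i in range(1,n) if s[i,4]>=mn]
bt=(190,190,345,290);bs=(190,160,300,260)
for nm,lo,hi in(("green",(45,80,60),(80,255,255)),("orange",(6,150,90),(18,255,255)),("red",(0,150,60),(4,255,255)),("black",(0,0,0),(180,255,45))):
    print(nm,"T",blobs(T,lo,hi,bt,6));print(nm,"S",blobs(S,lo,hi,bs,6))
a=cv2.resize(T[185:290,190:345],None,fx=5,fy=5,interpolation=2)[:,:775]
b=cv2.resize(S[160:260,190:300],None,fx=5,fy=5,interpolation=2)
cv2.imwrite("pics/cT.png",a);cv2.imwrite("pics/cS.png",b)
```

```text
green T [(array([297.5, 216. ]), [295, 211, 6, 11, 57]), (array([304.5, 215. ]), [302, 210, 6, 11, 57]), (array([306.9, 226. ]), [305, 223, 5, 7, 28]), (array([298.4, 226.9]), [296, 224, 5, 7, 29]), (array([300.6, 238.6]), [298, 233, 7, 12, 63]), (array([307.5, 237.5]), [305, 232, 6, 12, 62])]
green S [(array([269.7, 224.7]), [263, 219, 16, 13, 67]), (array([261.1, 222.9]), [257, 221, 9, 5, 28]), (array([277.7, 226.3]), [272, 223, 12, 8, 57]), (array([253.4, 234.8]), [245, 228, 18, 14, 139])]
orange T [(array([276.3, 227.5]), [271, 219, 11, 18, 143])]
orange S [(array([286.5, 163.9]), [278, 160, 14, 12, 88]), (array([247.6, 197.4]), [238, 185, 20, 26, 409])]
red T [(array([276. , 226.5]), [275, 226, 3, 2, 6]), (array([236.7, 267.4]), [234, 262, 7, 11, 63]), (array([254.8, 267.1]), [252, 262, 6, 11, 54])]
red S [(array([247. , 187.5]), [246, 186, 3, 4, 12]), (array([200.2, 208.4]), [191, 197, 18, 19, 93])]
black T [(array([338.3, 223.3]), [336, 217, 5, 12, 35]), (array([283. , 228.9]), [282, 221, 3, 16, 26]), (array([198., 245.]), [197, 243, 3, 4, 6])]
black S [(array([205.6, 171.8]), [202, 169, 10, 10, 31]), (array([238.3, 209.5]), [237, 206, 4, 8, 18]), (array([250.2, 211.6]), [242, 206, 18, 13, 86]), (array([287.4, 250.5]), [281, 244, 14, 14, 117])]
```

View pics/cT.png

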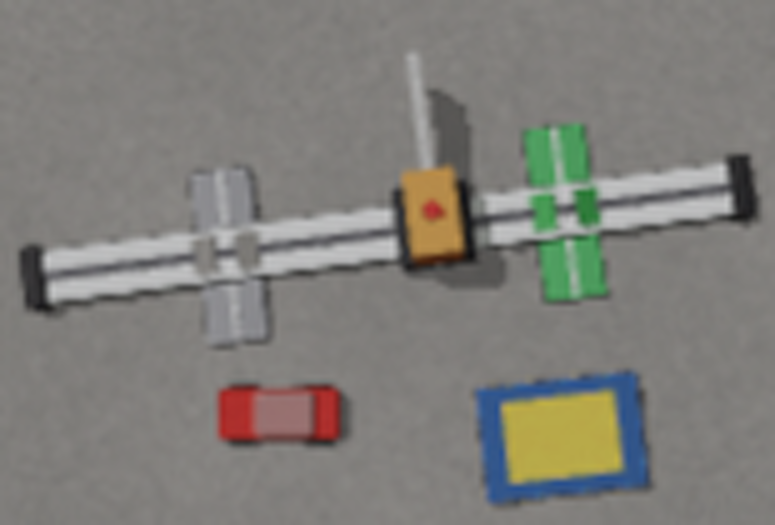

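View pics/cS.png

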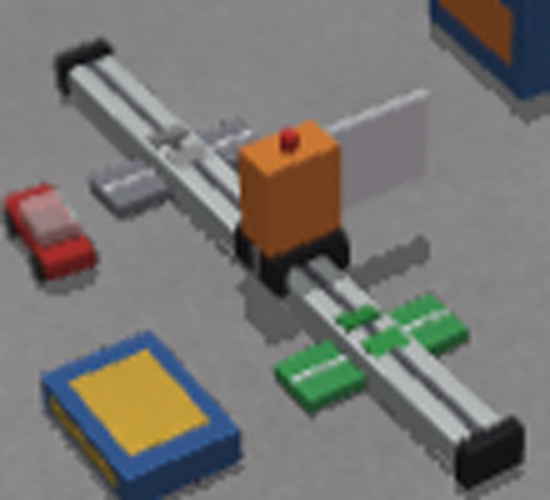

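The top crop shows the divider with its red pin at crop (433,210), full (276.3,226.7). The green stop is to its right (-y) at (302.5,226.8), and the grey stop is to its left. So I push toward -y on the left face. The panel points to +x (up in the image), and the card game and car are on the near side.

Run:
```python
from h import *
f=lambda u,v:((u+.5)/5-.5+190,(v+.5)/5-.5+185)
g=lambda u,v:((u+.5)/5-.5+190,(v+.5)/5-.5+160)
L=onz("top",f(33,278),.026);Rr=onz("top",f(741,188),.026)
ax=(L-Rr);print("rail",L,Rr,np.linalg.norm(ax));ax/=np.linalg.norm(ax)
yaw=np.arctan2(-ax[0],ax[1]);X=np.array([ax[1],-ax[0],0]);mid=(L+Rr)/2;print("yaw",yaw,"mid",mid)
gr=onz("top",(302.5,226.8),.01)
pin,e=tri(f(433,209),g(289,137));print("pin tri",pin,e)
# block top corners both views: far-right(-y,+x)? use near-left / near-right / far-right
for n,a,b in(("near+y",f(411,263),g(241,150)),("near-y",f(468,256),g(276,176)),("far-y",f(456,167),g(340,155))):
    p,e=tri(a,b);d=p-mid;print(n,p,e,"rail xy",d@X,d@ax)
gs=tri((302.5,226.8),g(374,350));print("green tri",gs)
for n,p in(("pin",pin),("green",gr),("grey",onz("top",f(232,255),.01)),("pinz",onz("top",f(433,210),.1)),("paneltip",onz("top",f(412,53),.093)),("blue_near",onz("top",(225,163),.0)),("yel",onz("top",(280,160),.0)),("car",onz("top",(246,267),.03)),("carfar",onz("top",f(340,388),.02))):
    d=p-mid;print(n,p,"rail xy",d@X,d@ax)
import scipy.spatial.transform as st
R=st.Rotation.from_rotvec(ctrl.state()["ee_rot"]).as_matrix();print(R)
```

```text
rail [0.50615654 0.25431884 0.026     ] [ 0.55264254 -0.15327477  0.026     ] 0.4102359076031505
yaw 0.11355919925080243 mid [0.52939954 0.05052204 0.026     ]
pin tri [0.53269065 0.02376278 0.09858244] 0.002752956553461215
near+y [0.50700267 0.0351177  0.09111174] 0.002870703694785155 rail xy -0.023998160369967346 -0.012767208732416392
near-y [0.5110527  0.00388927 0.09325582] 0.0047711673707561564 rail xy -0.023512872721623772 -0.04425342952686202
far-y [0.5566525  0.01129124 0.08686929] 0.0036719228456775083 rail xy 0.022631975529161324 -0.04206629318620775
green tri (array([ 0.54238435, -0.05186893,  0.00520172]), np.float64(0.0018544047871874845))
pin [0.53269065 0.02376278 0.09858244] rail xy 0.0002376812919996302 -0.026959838059427206
green [ 0.54267053 -0.0519785   0.01      ] rail xy 0.0015706301618020804 -0.10334414328653453
grey [0.51956465 0.14178718 0.01      ] rail xy 0.0005701865066729799 0.09179175431050315
pinz [0.53326871 0.02325724 0.1       ] rail xy 0.0007547341507620122 -0.027527622021254725
paneltip [0.62095951 0.03390022 0.093     ] rail xy 0.08908673137736424 -0.026889902273593308
blue_near [0.74065033 0.17696141 0.        ] rail xy 0.2242176511814031 0.10168704152514922
yel [0.74753104 0.01108937 0.        ] rail xy 0.21225820978513077 -0.06389631264749704
car [0.42798439 0.11102914 0.03      ] rail xy -0.09390556054728551 0.07160927244400817
carfar [0.44143994 0.07876347 0.02      ] rail xy -0.08419287814750323 0.03802669994266558
[[-9.70651463e-01  2.40489632e-01 -6.88577260e-04]
 [ 2.40490556e-01  9.70649289e-01 -2.06165820e-03]
 [ 1.72559606e-04 -2.16674787e-03 -9.99997638e-01]]
```

Emit:
drive_tool --deltas '[{"hand": 0,"linear": [-0.1,-0.08,0],"roll": 0},{"hand": 0,"linear": [-0.19,-0.16,0],"roll": 0},{"hand": 0,"linear": [-0.19,-0.16,0],"roll": 0},{"hand": 0,"linear": [-0.19,-0.16,0],"roll": 0},{"hand": 0,"linear": [-0.19,-0.16,0],"roll": 0},{"hand": 0,"linear": [-0.19,-0.16,0],"roll": 0},{"hand": 0,"linear": [-0.19,-0.16,0],"roll": 0},{"hand": 0,"linear": [-0.19,-0.16,0],"roll": 0},{"hand": 0,"linear": [-0.19,-0.16,0],"roll": 0},{"hand": 0,"linear": [-0.19,-0.16,0],"roll": 0},{"hand": 0,"linear": [-0.19,-0.16,0],"roll": 0},{"hand": 0,"linear": [-0.19,-0.16,0],"roll": 0},{"hand": 0,"linear": [-0.19,-0.16,0],"roll": 0},{"hand": 0,"linear": [-0.06,-0.05,0],"roll": 0},{"hand": 0,"linear": [0,0,0],"roll": -0.11},{"hand": 0,"linear": [0,0,0],"roll": -0.12},{"hand": 0,"linear": [0,0,0],"roll": -0.11},{"hand": 0,"linear": [0,0,0],"roll": 0}]'

```text
clock: 2.35
eef_pos: [0.5249, 0.092, 0.4043]
ee_rot: [0.177, -3.135, -0.001]
ft_force: [-0.1, 0.5, 0.2]
width: 0.0006
grasp_force: 0.0
```

```bash
cat >> h.py <<'E'
MID=np.array([.5298,.0505,0]);AX=np.array([-.1133,.9936,0]);XX=np.array([.9936,.1133,0])
def where():
    from scipy.spatial.transform import Rotation as r
    s=ctrl.state();R=r.from_rotvec(s["ee_rot"]).as_matrix();tip=s["eef_pos"]+.173*R[:,2];d=tip-MID
    print("t",s["clock"],"tip rail x,s,z",(d@XX).round(4),(d@AX).round(4),tip[2].round(4),"F rail",(s["ft_force"]@XX).round(2),(s["ft_force"]@AX).round(2),s["ft_force"][2].round(2),"w",s["width"],"tooly.ax",np.degrees(np.arcsin(R[:,1]@XX)))
E
python3 -c "from h import *;where()"
```

```text
t 2.35 tip rail x,s,z -0.0004 0.0419 0.2313 F rail 0.0 0.5 0.15 w 0.0005611883901461485 tooly.ax 0.05311052094061361
```

Emit:
drive_tool --deltas '[{"hand": 0,"linear": [0,0,0.15],"roll": 0},{"hand": 0,"linear": [0,0,0.2],"roll": 0},{"hand": 0,"linear": [0,0,0.2],"roll": 0},{"hand": 0,"linear": [0,0,0.2],"roll": 0},{"hand": 0,"linear": [0,0,0.1],"roll": 0},{"hand": 0,"linear": [0,0,0.03],"roll": 0},{"hand": 0,"linear": [0,-0.08,0],"roll": 0},{"hand": 0,"linear": [0,0,0],"roll": 0}]'

```text
clock: 3.35
eef_pos: [0.5282, 0.0745, 0.23]
ee_rot: [-0.175, 3.134, -0.0]
ft_force: [0.2, -0.1, -1.2]
width: 0.0005
grasp_force: 0.0
```

Run:
```python
from h import *
where()
S=get_image("side")[:,:,::-1]
cv2.imwrite("pics/s1.png",cv2.resize(S[130:260,170:320],None,fx=4,fy=4,interpolation=2))
```

```text
t 3.35 tip rail x,s,z 0.0016 0.0239 0.057 F rail 0.21 -0.12 -1.21 w 0.0004638102888765926 tooly.ax 0.11766595541907784
```

View pics/s1.png

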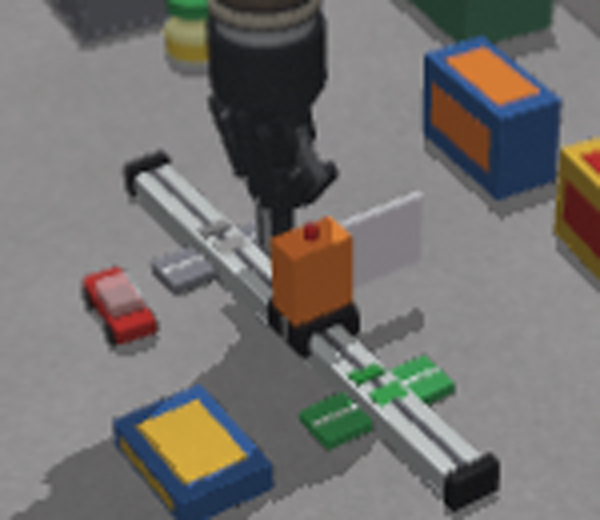

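The closed hand is behind the block at side crop (275,225), and its knuckle at (320,175) leans over toward the block top. I'll turn the hand 90° so the linkage lies across the rail, clear of the pin, and the finger's flat edge does the pushing.

Emit:
drive_tool --deltas '[{"hand": 0,"linear": [0,0,0],"roll": 0.16},{"hand": 0,"linear": [0,0,0],"roll": 0.17},{"hand": 0,"linear": [0,0,0],"roll": 0.17},{"hand": 0,"linear": [0,0,0],"roll": 0.17},{"hand": 0,"linear": [0,0,0],"roll": 0.17},{"hand": 0,"linear": [0,0,0],"roll": 0.17},{"hand": 0,"linear": [0,0,0],"roll": 0.17},{"hand": 0,"linear": [0,0,0],"roll": 0.16},{"hand": 0,"linear": [0,0,0],"roll": 0.16},{"hand": 0,"linear": [0,0,0],"roll": 0},{"hand": 0,"linear": [-0.04,0,0],"roll": 0},{"hand": 0,"linear": [-0.03,0,0],"roll": 0},{"hand": 0,"linear": [0,0,0],"roll": 0}]'

```text
clock: 5.03
eef_pos: [0.5289, 0.0609, 0.2287]
ee_rot: [2.093, 2.343, 0.0]
ft_force: [-0.7, -0.1, -0.4]
width: -0.0001
grasp_force: 0.0
```

```bash
python3 -c "
from h import *
where();print(ctrl.state()['joints'].round(2))"
```

```text
t 5.025 tip rail x,s,z 0.0003 0.0104 0.0557 F rail -0.66 -0.0 -0.36 w -0.00011640907809618892 tooly.ax nan
[ 0.03  0.37  1.96 -0.    0.81 -0.08]h.py:22: RuntimeWarning: invalid value encountered in arcsin
  print("t",s["clock"],"tip rail x,s,z",(d@XX).round(4),(d@AX).round(4),tip[2].round(4),"F rail",(s["ft_force"]@XX).round(2),(s["ft_force"]@AX).round(2),s["ft_force"][2].round(2),"w",s["width"],"tooly.ax",np.degrees(np.arcsin(R[:,1]@XX)))
```

Emit:
drive_tool --deltas '[{"hand": 0,"linear": [-0.02,0,0],"roll": 0},{"hand": 0,"linear": [-0.02,0,0],"roll": 0},{"hand": 0,"linear": [-0.02,0,0],"roll": 0},{"hand": 0,"linear": [-0.02,0,0],"roll": 0},{"hand": 0,"linear": [-0.02,0,0],"roll": 0},{"hand": 0,"linear": [-0.02,0,0],"roll": 0},{"hand": 0,"linear": [-0.02,0,0],"roll": 0},{"hand": 0,"linear": [-0.02,0,0],"roll": 0},{"hand": 0,"linear": [-0.02,0,0],"roll": 0},{"hand": 0,"linear": [-0.02,0,0],"roll": 0},{"hand": 0,"linear": [-0.02,0,0],"roll": 0},{"hand": 0,"linear": [-0.02,0,0],"roll": 0},{"hand": 0,"linear": [-0.02,0,0],"roll": 0},{"hand": 0,"linear": [-0.02,0,0],"roll": 0},{"hand": 0,"linear": [-0.02,0,0],"roll": 0},{"hand": 0,"linear": [0,0,0],"roll": 0}]'

```text
clock: 7.02
eef_pos: [0.5357, 0.0015, 0.2288]
ee_rot: [2.092, 2.343, -0.0]
ft_force: [0.2, 0.2, -0.7]
width: 0.0002
grasp_force: 0.0
```

```bash
cat >> h.py <<'E'
def look(name):
    T=get_image("top")[:,:,::-1];S=get_image("side")[:,:,::-1]
    o=[]
    for im,b in((T,(255,195,335,260)),(S,(225,165,300,250))):
        h=cv2.cvtColor(np.ascontiguousarray(im),cv2.COLOR_BGR2HSV)
        m=cv2.inRange(h,(6,150,90),(18,255,255));k=np.zeros_like(m);k[b[1]:b[3],b[0]:b[2]]=1;m*=k
        n,l,s,c=cv2.connectedComponentsWithStats(m);i=1+s[1:,4].argmax() if n>1 else 0;o.append((c[i],s[i].tolist()))
    print(o)
    p,e=tri(o[0][0],o[1][0]);print("block tri s",(p-MID)@AX,e)
    a=cv2.resize(T[195:260,250:345],(475,325),interpolation=2);b=cv2.resize(S[165:265,230:300],(227,325),interpolation=2)
    cv2.imwrite(f"pics/{name}.png",np.hstack([a,b]))
E
python3 -W ignore -c "
from h import *
where();look('p1')"
```

```text
t 7.025 tip rail x,s,z 0.0003 -0.0494 0.0558 F rail 0.19 0.16 -0.73 w 0.00020377654026176807 tooly.ax nan
[(array([297.76923077, 231.07692308]), [294, 228, 7, 6, 26]), (array([257.79625293, 206.77985948]), [248, 194, 21, 27, 427])]
block tri s -0.08630068010378997 0.006973251538638788
```

View pics/p1.png

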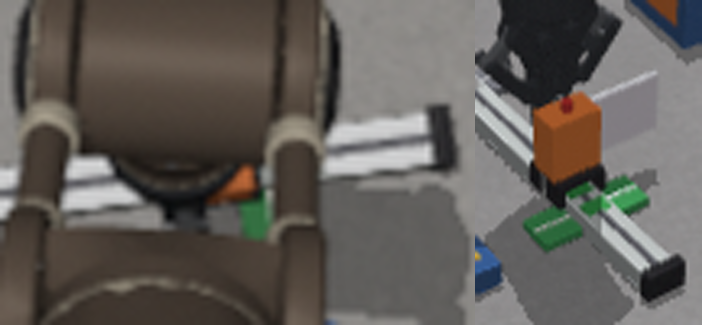

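The side view shows the block now just short of the green stop (pin near (258,196)), pushed by the closed fingers; the arm hides it from the top camera. I'll track the pin in the side view by crossing its ray with the rail's vertical plane.

```bash
cat >> h.py <<'E'
def pinS(im=None):
    S=np.ascontiguousarray(get_image("side")[:,:,::-1]) if im is None else im
    h=cv2.cvtColor(S,cv2.COLOR_BGR2HSV)
    def one(lo,hi):
        m=cv2.inRange(h,lo,hi);m[:165]=0;m[235:]=0;m[:,:235]=0;m[:,285:]=0
        n,l,s,c=cv2.connectedComponentsWithStats(m);return c[1+s[1:,4].argmax()]
    r=[]
    for c in(one((0,150,60),(4,255,255)),one((6,150,90),(18,255,255))):
        o,d=ray("side",c);p=o+d*(((MID-o)@XX)/(d@XX));r+=[c.round(1),((p-MID)@AX).round(4),p[2].round(4)]
    print("pin",r[:3],"orange",r[3:])
E
python3 -W ignore -c "
from h import *
pinS(cv2.imread('pics/side0.png'));pinS()"
```

```text
pin [array([247. , 187.5]), np.float64(-0.022), np.float64(0.0937)] orange [array([247.6, 197.4]), np.float64(-0.0238), np.float64(0.0622)]
pin [array([257.8, 197. ]), np.float64(-0.0729), np.float64(0.0943)] orange [array([257.7, 206.7]), np.float64(-0.0721), np.float64(0.0621)]
```

Emit:
drive_tool --deltas '[{"hand": 0,"linear": [-0.01,0,0],"roll": 0},{"hand": 0,"linear": [-0.01,0,0],"roll": 0},{"hand": 0,"linear": [-0.01,0,0],"roll": 0},{"hand": 0,"linear": [-0.01,0,0],"roll": 0},{"hand": 0,"linear": [-0.01,0,0],"roll": 0},{"hand": 0,"linear": [-0.01,0,0],"roll": 0},{"hand": 0,"linear": [0,0,0],"roll": 0}]'

```text
clock: 8.05
eef_pos: [0.5369, -0.0101, 0.2287]
ee_rot: [2.092, 2.344, -0.0]
ft_force: [-0.8, 2.1, 0.9]
width: 0.0001
grasp_force: 1.1
```

```bash
python3 -W ignore -c "
from h import *
where();pinS()"
```

```text
t 8.05 tip rail x,s,z 0.0002 -0.061 0.0557 F rail -0.52 2.21 0.87 w 0.00011274668906489982 tooly.ax nan
pin [array([260.3, 199. ]), np.float64(-0.084), np.float64(0.0949)] orange [array([260.3, 209. ]), np.float64(-0.084), np.float64(0.0623)]
```

Emit:
drive_tool --deltas '[{"hand": 0,"linear": [-0.01,0,0],"roll": 0},{"hand": 0,"linear": [-0.01,0,0],"roll": 0},{"hand": 0,"linear": [-0.01,0,0],"roll": 0},{"hand": 0,"linear": [0,0,0],"roll": 0}]'

```text
clock: 8.6
eef_pos: [0.5376, -0.0164, 0.2287]
ee_rot: [2.092, 2.343, -0.001]
ft_force: [-0.7, 1.1, 0.8]
width: 0.0003
grasp_force: 0.9
```

```bash
python3 -W ignore -c "
from h import *
where();pinS()"
```

```text
t 8.6 tip rail x,s,z 0.0002 -0.0674 0.0557 F rail -0.59 1.22 0.78 w 0.00025984084989035233 tooly.ax nan
pin [array([261.9, 199.9]), np.float64(-0.0911), np.float64(0.0964)] orange [array([261.6, 210.4]), np.float64(-0.0901), np.float64(0.0619)]
```

Emit:
drive_tool --deltas '[{"hand": 0,"linear": [-0.007,0,0],"roll": 0},{"hand": 0,"linear": [-0.007,0,0],"roll": 0},{"hand": 0,"linear": [0,0,0],"roll": 0}]'

```text
clock: 9.02
eef_pos: [0.538, -0.0191, 0.2287]
ee_rot: [2.091, 2.343, -0.001]
ft_force: [-0.5, 1.1, 1.8]
width: -0.0001
grasp_force: 0.5
```

```bash
python3 -W ignore -c "
from h import *
where();pinS()"
```

```text
t 9.025 tip rail x,s,z 0.0002 -0.0702 0.0557 F rail -0.38 1.18 1.81 w -6.415104148228495e-05 tooly.ax nan
pin [array([262.5, 200.5]), np.float64(-0.0939), np.float64(0.0964)] orange [array([262.3, 210.9]), np.float64(-0.0932), np.float64(0.0621)]
```

Emit:
drive_tool --deltas '[{"hand": 0,"linear": [-0.007,0,0],"roll": 0},{"hand": 0,"linear": [-0.005,0,0],"roll": 0},{"hand": 0,"linear": [0,0,0],"roll": 0}]'

```text
clock: 9.45
eef_pos: [0.5383, -0.0214, 0.2286]
ee_rot: [2.091, 2.343, -0.001]
ft_force: [0.4, -0.4, 0.2]
width: -0.0001
grasp_force: 0.1
```

```bash
python3 -W ignore -c "
from h import *
where();pinS()"
```

```text
t 9.45 tip rail x,s,z 0.0003 -0.0726 0.0556 F rail 0.35 -0.49 0.21 w -5.138910292127488e-05 tooly.ax nan
pin [array([263., 201.]), np.float64(-0.0961), np.float64(0.0963)] orange [array([262.9, 211.3]), np.float64(-0.0957), np.float64(0.0625)]
```

Emit:
drive_tool --deltas '[{"hand": 0,"linear": [-0.006,0,0],"roll": 0},{"hand": 0,"linear": [0,0,0],"roll": 0},{"hand": 0,"linear": [0,0,0],"roll": 0}]'

```text
clock: 9.88
eef_pos: [0.5384, -0.0224, 0.2287]
ee_rot: [2.092, 2.343, -0.0]
ft_force: [0.6, 0.6, -0.2]
width: 0.0
grasp_force: 0.0
```

```bash
python3 -W ignore -c "
from h import *
where();pinS()"
```

```text
t 9.875 tip rail x,s,z 0.0003 -0.0735 0.0557 F rail 0.65 0.57 -0.21 w 4.9181744851209495e-05 tooly.ax nan
pin [array([263.2, 201.1]), np.float64(-0.097), np.float64(0.0964)] orange [array([263.2, 211.7]), np.float64(-0.0972), np.float64(0.0624)]
```

Emit:
drive_tool --deltas '[{"hand": 0,"linear": [-0.007,0,0],"roll": 0},{"hand": 0,"linear": [0,0,0],"roll": 0},{"hand": 0,"linear": [0,0,0],"roll": 0}]'

```text
clock: 10.3
eef_pos: [0.5385, -0.0237, 0.2287]
ee_rot: [2.092, 2.344, -0.0]
ft_force: [-0.1, -0.9, 0.3]
width: -0.0001
grasp_force: 0.0
```

```bash
python3 -W ignore -c "
from h import *
where();pinS()"
```

```text
t 10.3 tip rail x,s,z 0.0002 -0.0748 0.0557 F rail -0.19 -0.92 0.28 w -0.00010849192932226754 tooly.ax nan
pin [array([263.6, 201.9]), np.float64(-0.0988), np.float64(0.095)] orange [array([263.5, 212.1]), np.float64(-0.0983), np.float64(0.0618)]
```

The pin has dropped (0.0964 → 0.095) and there is no contact force, so it has probably clicked in. I'll draw back and check from both views.

Emit:
drive_tool --deltas '[{"hand": 0,"linear": [0.03,0,0],"roll": 0},{"hand": 0,"linear": [0.1,0,0],"roll": 0},{"hand": 0,"linear": [0.2,0,0],"roll": 0},{"hand": 0,"linear": [0,0,-0.15],"roll": 0},{"hand": 0,"linear": [0,0,-0.2],"roll": 0},{"hand": 0,"linear": [0,0,-0.2],"roll": 0},{"hand": 0,"linear": [0.1,0,-0.2],"roll": 0},{"hand": 0,"linear": [0.2,0,0],"roll": 0},{"hand": 0,"linear": [0.2,0,0],"roll": 0},{"hand": 0,"linear": [0.2,0,0],"roll": 0},{"hand": 0,"linear": [0.2,0,0],"roll": 0},{"hand": 0,"linear": [0.2,0,0],"roll": 0},{"hand": 0,"linear": [0.1,0,0],"roll": 0},{"hand": 0,"linear": [0,0,0],"roll": 0}]'

```text
clock: 12.1
eef_pos: [0.5032, 0.2817, 0.3785]
ee_rot: [2.089, 2.347, -0.001]
ft_force: [0.6, -0.3, -0.9]
width: -0.0
grasp_force: 0.0
```

```bash
python3 -W ignore -c "
from h import *
where();pinS();look('p2')"
```

```text
t 12.1 tip rail x,s,z -0.0003 0.2326 0.2055 F rail 0.61 -0.41 -0.9 w -4.425421698744806e-06 tooly.ax nan
pin [array([263.7, 201.9]), np.float64(-0.0993), np.float64(0.0953)] orange [array([263.5, 212.1]), np.float64(-0.0985), np.float64(0.062)]
[(array([303.10344828, 224.17816092]), [297, 216, 13, 17, 174]), (array([263.51635514, 212.02336449]), [254, 198, 20, 28, 428])]
block tri s -0.10157482095930952 0.003922202463711637
```

View pics/p2.png

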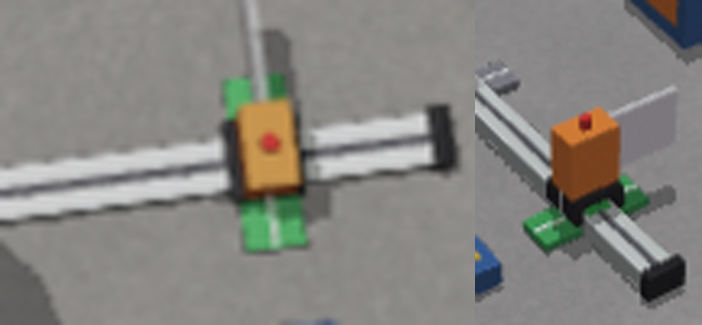

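```bash
python3 -W ignore - <<'E'
from h import *
def pt(im,b,lo=(0,130,60)):
    h=cv2.cvtColor(np.ascontiguousarray(im),cv2.COLOR_BGR2HSV).astype(int);w=np.zeros(h.shape[:2])
    B,G,R=[im[:,:,i].astype(float) for i in range(3)];k=np.zeros_like(w);k[b[1]:b[3],b[0]:b[2]]=1
    w=np.clip(R-1.9*G-20,0,None)*k;y,x=np.mgrid[:w.shape[0],:w.shape[1]];return np.array([(w*x).sum(),(w*y).sum()])/w.sum(),w.sum()
T0=cv2.imread("pics/top0.png");S0=cv2.imread("pics/side0.png")
T=get_image("top")[:,:,::-1];S=get_image("side")[:,:,::-1]
for n,t,bt,s,bs in(("start",T0,(272,222,281,232),S0,(242,184,252,191)),("now",T,(299,218,309,229),S,(258,197,269,205))):
    a,wa=pt(t,bt);b,wb=pt(s,bs);P=onz("top",a,.1);p,e=tri(a,b)
    print(n,a,b,wa,wb,"s top",(P-MID)@AX,"tri s,z",(p-MID)@AX,p[2],e)
def tabs(im,far):
    h=cv2.cvtColor(np.ascontiguousarray(im),cv2.COLOR_BGR2HSV);m=cv2.inRange(h,(45,80,60),(80,255,255));m[:205]=0;m[250:]=0;m[:,:290]=0;m[:,:]*=1;m[:,315:]=0
    return m
# white tab line on near tab: green-blob midline now
m=tabs(T,0);n,l,s,c=cv2.connectedComponentsWithStats(m);print([(c[i].round(1),s[i,4]) for i in range(1,n) if s[i,4]>10])
for uv in((297.5,216),(304.5,215),(300.6,238.6),(307.5,237.5)): print(((onz("top",uv,.01)-MID)@AX).round(4))
E
```

```text
start [276.06987952 226.50923695] [247.11340815 187.33687734] 249.00000000000003 507.9000000000001 s top -0.027144563560390758 tri s,z -0.026396936842379305 0.09737395016268652 0.0032343186791049697
now [303.66447565 223.00298775] [263.76354606 201.60039133] 334.70000000000005 664.4000000000001 s top -0.10212972769456691 tri s,z -0.10169363230258306 0.0982595864364475 0.0022963143401576874
[(array([296.8, 213.6]), np.int32(30)), (array([304.9, 211.7]), np.int32(13)), (array([300.8, 239.6]), np.int32(51)), (array([307.5, 238.5]), np.int32(51))]
-0.093
-0.1137
-0.0932
-0.1135
```

The divider is within about 1 mm of mid-notch, but the pin height relative to the block hints it may not be fully down. There is plenty of time, so I'll nudge it gently and watch the force.

Emit:
drive_tool --deltas '[{"hand": 0,"linear": [-0.2,0,0],"roll": 0},{"hand": 0,"linear": [-0.25,0,0],"roll": 0},{"hand": 0,"linear": [-0.25,0,0],"roll": 0},{"hand": 0,"linear": [-0.25,0,0],"roll": 0},{"hand": 0,"linear": [-0.25,0,0],"roll": 0},{"hand": 0,"linear": [0,0,0.15],"roll": 0},{"hand": 0,"linear": [0,0,0.2],"roll": 0},{"hand": 0,"linear": [0,0,0.2],"roll": 0},{"hand": 0,"linear": [0,0,0.15],"roll": 0},{"hand": 0,"linear": [0,0,0.05],"roll": 0},{"hand": 0,"linear": [-0.1,0,0],"roll": 0},{"hand": 0,"linear": [-0.12,0,0],"roll": 0},{"hand": 0,"linear": [-0.05,0,0],"roll": 0},{"hand": 0,"linear": [-0.03,0,0],"roll": 0},{"hand": 0,"linear": [-0.02,0,0],"roll": 0},{"hand": 0,"linear": [-0.01,0,0],"roll": 0},{"hand": 0,"linear": [0,0,0],"roll": 0},{"hand": 0,"linear": [0,0,0],"roll": 0}]'

```text
clock: 14.6
eef_pos: [0.5384, -0.0233, 0.2286]
ee_rot: [-2.091, -2.344, 0.0]
ft_force: [0.2, 0.4, 0.0]
width: -0.0
grasp_force: 0.0
```

```bash
python3 -W ignore -c "
from h import *
where();pinS();print(ctrl.state()['grasp_force'])"
```

```text
t 14.6 tip rail x,s,z 0.0001 -0.0743 0.0556 F rail 0.21 0.39 0.01 w -3.064846190849271e-05 tooly.ax nan
pin [array([263.6, 201.9]), np.float64(-0.0988), np.float64(0.095)] orange [array([263.4, 212. ]), np.float64(-0.0982), np.float64(0.0618)]
0.0
```

Emit:
drive_tool --deltas '[{"hand": 0,"linear": [-0.004,0,0],"roll": 0},{"hand": 0,"linear": [-0.004,0,0],"roll": 0},{"hand": 0,"linear": [0,0,0],"roll": 0}]'

```text
clock: 15.02
eef_pos: [0.5387, -0.0253, 0.2287]
ee_rot: [2.092, 2.344, 0.0]
ft_force: [0.4, 0.2, 0.7]
width: -0.0001
grasp_force: 0.0
```

```bash
python3 -W ignore -c "
from h import *
where();pinS();print(ctrl.state()['grasp_force'])"
```

```text
t 15.025 tip rail x,s,z 0.0003 -0.0764 0.0557 F rail 0.46 0.12 0.69 w -0.00012272861806470346 tooly.ax nan
pin [array([263.9, 202.1]), np.float64(-0.1002), np.float64(0.0953)] orange [array([263.8, 212.1]), np.float64(-0.0996), np.float64(0.0625)]
0.0
```

Emit:
drive_tool --deltas '[{"hand": 0,"linear": [-0.004,0,0],"roll": 0},{"hand": 0,"linear": [0,0,0],"roll": 0}]'

```text
clock: 15.32
eef_pos: [0.5388, -0.0261, 0.2287]
ee_rot: [-2.092, -2.344, -0.0]
ft_force: [0.5, 1.6, 0.3]
width: 0.0002
grasp_force: 0.2
```

```bash
python3 -W ignore -c "
from h import *
where();pinS();print(ctrl.state()['grasp_force'])"
```

```text
t 15.325 tip rail x,s,z 0.0003 -0.0771 0.0557 F rail 0.64 1.58 0.32 w 0.00016176894453706273 tooly.ax nan
pin [array([264. , 202.3]), np.float64(-0.1005), np.float64(0.0949)] orange [array([263.9, 212.2]), np.float64(-0.1002), np.float64(0.0625)]
0.18394575454294682
```

The force rises again and the pin is down (0.0324 above the orange centroid, as at the start), so it is seated. I'll draw back and check.

Emit:
drive_tool --deltas '[{"hand": 0,"linear": [0.03,0,0],"roll": 0},{"hand": 0,"linear": [0.1,0,0],"roll": 0},{"hand": 0,"linear": [0.2,0,0],"roll": 0},{"hand": 0,"linear": [0,0,-0.15],"roll": 0},{"hand": 0,"linear": [0,0,-0.2],"roll": 0},{"hand": 0,"linear": [0,0,-0.2],"roll": 0},{"hand": 0,"linear": [0.1,0,-0.2],"roll": 0},{"hand": 0,"linear": [0.2,0,0],"roll": 0},{"hand": 0,"linear": [0.2,0,0],"roll": 0},{"hand": 0,"linear": [0.2,0,0],"roll": 0},{"hand": 0,"linear": [0.2,0,0],"roll": 0},{"hand": 0,"linear": [0.2,0,0],"roll": 0},{"hand": 0,"linear": [0.1,0,0],"roll": 0},{"hand": 0,"linear": [0,0,0],"roll": 0},{"hand": 0,"linear": [0,0,0],"roll": 0}]'

```text
clock: 17.25
eef_pos: [0.5041, 0.2772, 0.3784]
ee_rot: [2.092, 2.343, -0.002]
ft_force: [-0.2, -0.5, 0.4]
width: -0.0001
grasp_force: 0.0
```

```bash
python3 -W ignore - <<'E'
from h import *
pinS()
T=get_image("top")[:,:,::-1];B,G,R=[T[:,:,i].astype(float) for i in range(3)]
w=np.clip(R-1.9*G-20,0,None);k=np.zeros_like(w);k[218:229,299:311]=1;w*=k;y,x=np.mgrid[:420,:560]
c=np.array([(w*x).sum(),(w*y).sum()])/w.sum();print(c,"s",(onz("top",c,.1)-MID)@AX)
cv2.imwrite("pics/top_end.png",T)
E
```

```text
pin [array([264. , 202.3]), np.float64(-0.1005), np.float64(0.0949)] orange [array([263.9, 212.3]), np.float64(-0.1004), np.float64(0.0626)]
[304.23507463 222.93781095] s -0.10368027313029105
```

View pics/top_end.png

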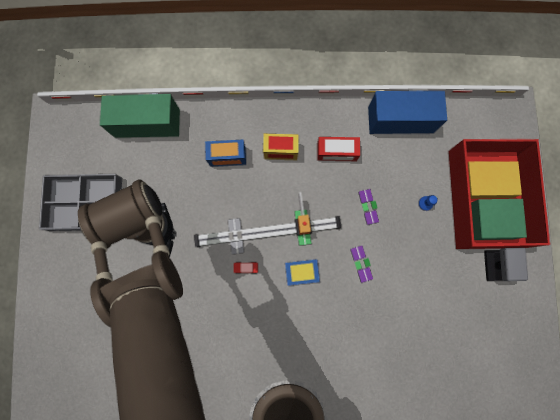

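The divider sits on the green stop at (304,223), s = -0.1037 against the notch at -0.1033. The visible toys are where they were, and the jar, hidden under the raised hand, was never approached below 0.2 m.

```bash
python3 -c "
from cell import ctrl
print(ctrl.sign_off())"
```

```text
the job is handed in; nothing more can be done
None
```

The job is handed in: the orange divider sits in the green stop, within about 1 mm of mid-notch by the cameras, with the hand drawn back and every toy in view unmoved (the putty jar was hidden under the raised arm in the last picture).

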